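# Fit the pink nozzle tube to the balloon inflator

## Robot

A 6-joint arm with a two-finger parallel gripper is mounted at the origin on the work surface. World frame = base frame: x ahead of the robot, y to its left, z up, the work surface at z = 0. Lengths are in m, angles in degrees, forces in N, time in s.
With the tool pointing down it reaches from about 0.4 to 0.825 m from the base axis. Payload 7 kg.
Tool frame: the origin (TCP) lies between the finger pads; the fingertips stand 19 mm ahead of it and the grasp point (between the pads) is the TCP; z points along the fingers, y is the line along which they close (so a half turn about z gives the same grasp; the last joint's range is limited). The gripper opens to 88 mm and grips with 3 to 60 N. Pads are 19 mm wide; open, the fingers measure 130 mm over their backs; the gripper's body (78 mm by 193 mm) begins 47 mm behind the grasp point.
Start: joints at [-57.691, 20.546, 0.682, 0, -70.136, -16.507], TCP at [0.184, -0.649, 0.246] pointing down, gripper open.
Joint ranges: [-176.03, 176.03], [-82.01, 121.73], [-58.28, 71.71], [-173.87, 95.51], [-174.79, -0.11], [-173.66, 173.66]. Speed limits (degrees/s): [136.94, 136.94, 172.46, 180, 180, 180].

## Interface

Orientations are given as [roll, pitch, yaw] about the fixed x, y, z axes, in that order (R = Rz(yaw) Ry(pitch) Rx(roll)).
In Python, from plant import r gives the robot as it stands. The module is installed in compiled form; this text tells all that it offers.
- The arm moves only by the shell command python3 -m pendant 'ROWS' [OPENING] [FORCE]. ROWS is JSON, a list of rows, each a list of 6 numbers: the shift along the tool's x, y, z in mm, then the turn, a rotation vector about the tool's x, y, z in rad. In form: [[tx, ty, tz, wx, wy, wz], ...]. A call has 1 to 20 rows; each row is the pose to reach, as a shift and turn from the pose commanded when the call began, along the tool's axes at that moment; what a row does not reach only later rows make up. A row lasts 1/8 s, in which the tool goes at most 62.5 mm and 10.7 degrees, less where a joint would pass 70% of its speed; a pose out of reach is approached as far as the arm can. A call with a gripper value outside its range is refused whole. OPENING is the finger opening in mm, from 0 to 87.6, set as the call begins (- or left out, the last holds). The fingers move at their own pace and stop on an object; FORCE is the grip in N (left out, the last holds). Time passes only in rows, so rows that repeat a pose let the fingers close. It gives the time, the measured TCP pose, the force, the opening and the grip force at its end, in the units of the state.
- r.get_state(): the state, without advancing time (a new reading comes with each control period).
- r.capture(name): name is "scene" or "top" or "wrist"; returns the picture (480x640x3 uint8, red, green, blue); there is no depth.
- r.camera_params(name): a dict with "mtx" (3x3 intrinsics, pixels), "rvec" (rotation vector, rad) and "tvec" (3), from world to camera coordinates, as OpenCV has them; the wrist camera has in their place "mount" (4x4, takes a point from camera to tool coordinates, whose origin is the TCP and whose axes are the flange's). Camera axes: x right, y down, z forward; pixel columns grow to the right and rows downward; lengths in m; the calibration is good to about 2 mm. A picture is of the moment at which its call begins: read the wrist's pose just before it. camera_params takes no time and is no camera call.
- r.close_job(): hands the job in; it is judged then, once.
The state is a dict: "time_s": time; "joints": joint angles; "qd": joint speeds; "joint_torque": joint torques, N m; "tcp_pos": TCP position; "eef_rot": TCP orientation; "contact_force": force on the tool from outside, world axes, zero at the start; "moment": the same for the moment, N m; "gripper_width": finger opening in m; "gripper_force": force on a finger pad.
Only numpy, scipy, OpenCV 4.12 (cv2) and the standard library are available. Lean on these libraries where they do the work, as an engineer would, in place of code of your own. Each camera call takes 0.05 s, during which the arm holds its last target. There are 200 camera calls.

## Task

Take the pink nozzle tube out of the wooden stand and push it, tip up, into the balloon inflator's open push-in outlet: through the grip and on, by feel, until it bottoms on the stop inside, without ramming it. Then tug it upwards with 10 to 20 N to prove that the grip holds, let go, and leave it standing fully home in the outlet and everything else undisturbed.

Things in the scene. Friction and masses are not known exactly. Their poses are not given: they have to be found in the camera images.
- nozzle: the pink nozzle tube (white band near its tip): rigid, round, 16 mm in diameter, 104 mm long, 40 to 85 g. Origin: centre of its foot, the end that goes into the outlet; z runs along the tube to its tip. The foot is bevelled to 10 mm over its first 4 mm; straight from 4 to 84 mm, then tapering to a 9 mm tip
- nozzle_grip (a point): where to grip the pink nozzle: on its axis, 66 mm above the foot; the fingers then stay clear of the outlet's collar and the tip clear of the palm. A grip of 45 N across its sides holds without slipping
- outlet (a point): centre of the open outlet's mouth, at the rim of its blue collar when the collar is out, 167 mm above the table; z up along the bore. The rim funnels from 24 mm to a bore of 18.4 mm; sprung grip jaws begin 9 mm below it and resist with 6 to 10 N while the tube slides in. The hard stop that the foot must reach lies 26 to 33 mm below this point: see the point jaws
- jaws (a point): centre of the ring of four grip jaws, 12 mm below outlet; under it a 17.4 mm guide bore leads to the stop. The stop's depth differs from unit to unit and can only be felt, as a steep rise of the force on top of the steady grip resistance: about 15 N in all is firmly home. Over 25 N on the stop is ramming
- collar (a joint): the outlet's blue release collar (28 mm wide, 33 mm lip), m pressed down: 0 = out, 0.0075 = fully in, which frees the tube. It carries the jaws on a cone: the tube sliding in takes it down about 0.003; a tug draws it up and tightens the grip, to about 0.0012 at 10 N and 0.0003 at 18 N, the tube rising 1 to 2 mm; let go, it rests near 0.0025
- inflator: electric balloon inflator, fixed: teal box with a white deck, 170 (x) by 220 (y) by 125 mm high, origin under its centre. On the deck, at x = -20 mm, stand two grey outlets 38 mm across: at y = +55 mm the open one with the blue collar, at y = -55 mm one closed by a red cap, 161 mm above the table (not used)
- stand: fixed wooden nozzle stand, 60 (x) by 210 (y) by 36 mm high, origin under its centre, with three upright holes 17.5 mm wide and 26 mm deep (bottom 10 mm above the table) at y = -70, 0 and 70 mm. It holds the pink, blue and yellow nozzles in any order; close the fingers along its x, across the row
- nozzle_blue: pale blue nozzle tube, 16 mm by 100 mm, origin at its foot; stays in the stand
- nozzle_yellow: yellow nozzle tube, 16 mm by 96 mm, origin at its foot; stays in the stand
- spool: ribbon spool, pale pink and green, 64 mm across, 40 mm high, standing beyond the work; origin under its centre
- tumbler: blue cup, 72 mm across, 70 mm high, standing beyond the work; origin under its centre
Not all that is in view belongs to the job. Of the things like the nozzle, leave any that is black; of the rest the larger one is meant.

How it is judged:
By the outcome, as a careful person would: the job done as asked, in the order asked, and still so for the second after the job is handed in, with the robot touching nothing.
It also fails if it takes over 61 s, if anything falls off the work surface, if the arm or the gripper's body presses on something with over 40 N, if the wrist force passes 120 N, or if a joint passes its speed limit or range.

## Working session

There is one attempt and no reset: what is moved stays moved. The work goes in short steps, Python scripts to look and compute and a shell command to move; the robot and the scene stay as the last step left them, time stands still between calls to the robot, and variables do not carry over. Pictures are saved under pics/ and viewed, at most 10 in all, crops included, and the job is handed in when it is done.

```bash
mkdir -p pics; python3 - <<'E'
from plant import r
import cv2,numpy as np
s=r.get_state(); print({k:np.round(v,3).tolist() for k,v in s.items()})
for n in("scene","top","wrist"):
    im=r.capture(n); cv2.imwrite(f"pics/{n}0.png",im[:,:,::-1]); print(n,{k:np.round(v,4).tolist() for k,v in r.camera_params(n).items()})
E
```

```text
{'time_s': 0.0, 'joints': [-57.692, 20.592, 0.634, -0.019, -70.135, -16.505], 'qd': [0.065, 0.001, -0.049, -0.046, 0.101, -0.002], 'joint_torque': [0.001, -58.272, 29.306, 6.997, 0.007, -0.0], 'tcp_pos': [0.184, -0.649, 0.245], 'eef_rot': [179.906, -0.01, -164.204], 'contact_force': [0.235, -0.063, 0.851], 'moment': [-0.031, 0.025, 0.056], 'gripper_force': 0.0, 'gripper_width': 0.087}
scene {'mtx': [[436.7276, 0.0, 318.9035], [0.0, 436.7276, 231.3879], [0.0, 0.0, 1.0]], 'rvec': [1.7631, 1.4192, -0.7739], 'tvec': [-0.1433, -0.2354, 1.222]}
top {'mtx': [[595.5435, 0.0, 321.9305], [0.0, 595.5435, 242.1823], [0.0, 0.0, 1.0]], 'rvec': [2.2004, -2.2097, 0.0868], 'tvec': [-0.0037, 0.6175, 1.0048]}
wrist {'mtx': [[344.0364, 0.0, 323.9038], [0.0, 344.0364, 242.58], [0.0, 0.0, 1.0]], 'mount': [[-0.0016, -0.9677, -0.2519, 0.0671], [1.0, -0.0011, -0.002, 0.0003], [0.0016, -0.2519, 0.9677, -0.1399], [0.0, 0.0, 0.0, 1.0]]}
```

View pics/scene0.png

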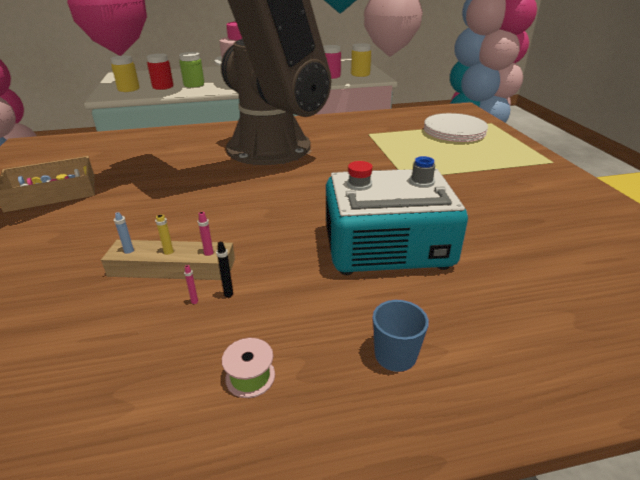

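View pics/top0.png

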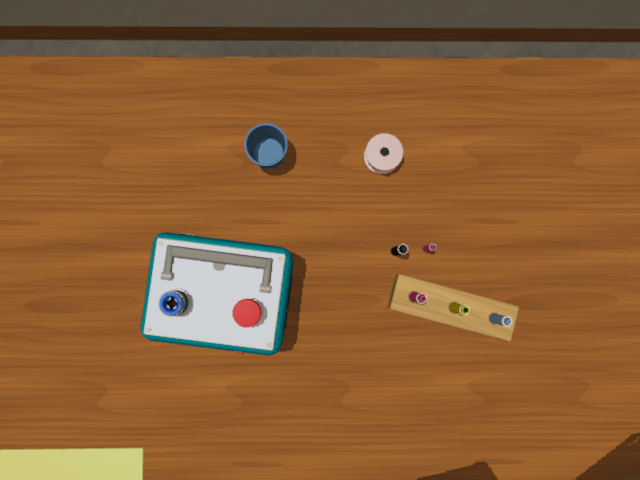

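The first two views show these pixel positions:

| Item | Scene | Top |
|---|---|---|
| Large pink tube in the stand | (206,232) | (419,298) |
| Small pink tube, loose | (191,285) | (431,248) |
| Black tube | (225,270) | (401,250) |
| Yellow tube | (165,235) | (460,309) |
| Blue tube | (123,232) | (502,321) |
| Blue collar | (424,165) | (173,303) |
| Red cap | (360,170) | (247,313) |

I choose the pink tube in the stand: it isn't black, and it's the larger of the two pink ones. I'll check that in a close crop.

```bash
cat > h.py <<'E'
import cv2,numpy as np
from plant import r
from scipy.spatial.transform import Rotation as Ro
def cam(n):
    p=r.camera_params(n); K=np.array(p["mtx"])
    if n=="wrist":
        s=r.get_state(); T=np.eye(4); T[:3,:3]=Ro.from_euler("xyz",s["eef_rot"],degrees=True).as_matrix(); T[:3,3]=s["tcp_pos"]
        T=T@np.array(p["mount"]); return K,T[:3,:3],T[:3,3]
    R=cv2.Rodrigues(np.array(p["rvec"],float))[0]; return K,R.T,-R.T@np.array(p["tvec"],float).ravel()
def ray(c,uv): 
    K,R,o=c; d=R@np.linalg.solve(K,[uv[0],uv[1],1.]); return o,d/np.linalg.norm(d)
def onz(c,uv,z):
    o,d=ray(c,uv); return o+d*(z-o[2])/d[2]
def proj(c,P):
    K,R,o=c; q=K@(R.T@(np.asarray(P,float)-o)); return q[:2]/q[2]
E
python3 - <<'E'
from h import *
t=cv2.imread("pics/top0.png"); s=cv2.imread("pics/scene0.png")
ct,cs=cam("top"),cam("scene")
# stand top contour (wood lighter than table): bounding
hsv=cv2.cvtColor(t,cv2.COLOR_BGR2HSV)
print("hsv stand/table",hsv[300,440],hsv[315,480],hsv[330,380],hsv[370,450])
def blobs(im,lo,hi,box):
    h=cv2.cvtColor(im,cv2.COLOR_BGR2HSV); m=cv2.inRange(h,lo,hi); k=np.zeros_like(m); x0,y0,x1,y1=box; k[y0:y1,x0:x1]=m[y0:y1,x0:x1]; return k
m=blobs(t,(95,150,80),(130,255,255),(150,280,200,330)); c=cv2.findContours(m,0,2)[0]; c=max(c,key=cv2.contourArea); e=cv2.minEnclosingCircle(c); print("collar",e,onz(ct,e[0],.167),"r mm",e[1]/595*(ct[2][2]-.167))
m=blobs(t,(0,180,100),(6,255,255),(225,290,270,335)); c=max(cv2.findContours(m,0,2)[0],key=cv2.contourArea); e=cv2.minEnclosingCircle(c); print("cap",e,onz(ct,e[0],.161))
m=blobs(s,(95,150,60),(130,255,255),(405,150,445,190)); x=cv2.boundingRect(m); print("scene collar box",x)
a=cv2.resize(t[270:345,385:525],None,fx=5,fy=5,interpolation=2)
b=cv2.resize(s[200:310,95:255],None,fx=4,fy=4,interpolation=2)
b=b[:300,:] if 0 else b
b=cv2.resize(b,(320,220)); 
d=cv2.resize(t[280:330,150:270],(360,150),interpolation=2); 
o=np.zeros((600,800,3),np.uint8); o[:375,:700]=a; o[376:596,:320]=b; o[376:526,330:690]=d
cv2.imwrite("pics/c1.png",o)
print("pink tip z.114",onz(ct,(424,299),.114),"foot",onz(ct,(416,297),.036))
E
```

```text
hsv stand/table [ 18 132 186] [ 18 131 191] [ 14 180 140] [ 14 178 150]
collar ((170.82608032226562, 303.0652160644531), 10.997719764709473) [0.5217926  0.21635736 0.167     ] r mm 0.01608093957260599
cap ((252.5, 323.0), 4.924529075622559) [0.49185108 0.09900683 0.161     ]
scene collar box (416, 157, 18, 10)
pink tip z.114 [ 0.52332553 -0.16190206  0.114     ] foot [ 0.5235296  -0.16365136  0.036     ]
```

View pics/c1.png

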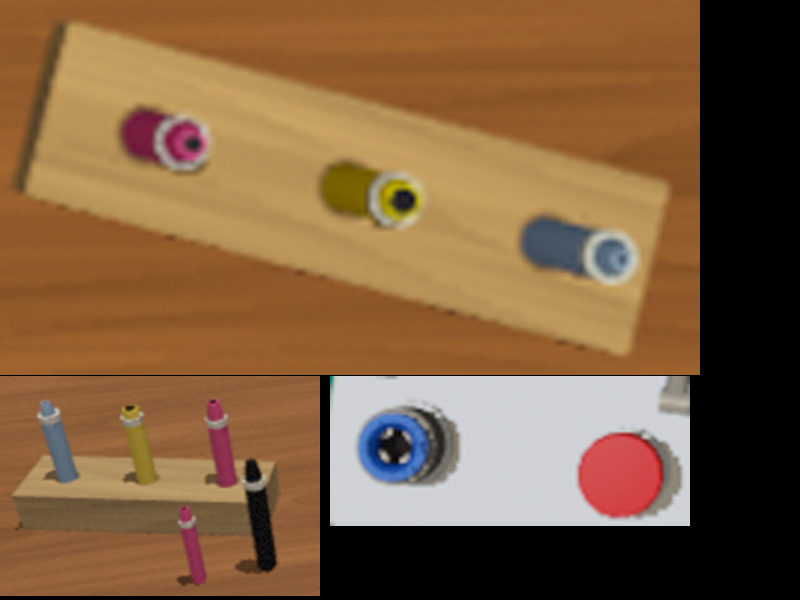

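The crop confirms the choice: a pink tube with a white band, in the stand's end hole nearest the inflator. Its ring is at crop (182,143), which is top (421.4,298.6). The stand's top-face corners are at crop (65,25), (668,183), (630,355) and (25,192). The collar mouth is at top (171.7,303.7).

```bash
python3 - <<'E'
from h import *
ct,cs=cam("top"),cam("scene")
C=[onz(ct,(385+u/5-.4,270+v/5-.4),.036) for u,v in[(65,25),(668,183),(630,355),(25,192)]]
for c in C: print(np.round(c,4))
print("len",np.linalg.norm(C[0]-C[1]),np.linalg.norm(C[0]-C[3]))
yv=(C[0]-C[1]+C[3]-C[2]); yv/=np.linalg.norm(yv); cen=np.mean(C,0); print("cen",cen,"y axis ang",np.degrees(np.arctan2(yv[1],yv[0])),"hole",cen+.07*yv)
print("ring",onz(ct,(421.,298.2),.098),"tip",onz(ct,(422.7,298.3),.114))
p=onz(ct,(171.5,303.4),.167); print("outlet",p,"scene proj",proj(cs,p), "pink tip scene", proj(cs,onz(ct,(422.7,298.3),.114)))
q=onz(ct,(397+0,251),0);print("black foot approx",q,"spool",onz(ct,(384,153),.04))
# black nozzle: intersect rays of tip
o1,d1=ray(ct,(404,248));o2,d2=ray(cs,(222,243))
A=np.stack([d1,-d2],1);k=np.linalg.lstsq(A,o2-o1,rcond=None)[0];print("black tip",o1+k[0]*d1,o2+k[1]*d2)
s=r.get_state();print(s["tcp_pos"],s["eef_rot"],s["joints"])
print(Ro.from_euler("xyz",s["eef_rot"],degrees=True).as_matrix().round(3))
E
```

```text
[ 0.5613 -0.1331  0.036 ]
[ 0.5071 -0.3366  0.036 ]
[ 0.4496 -0.3223  0.036 ]
[ 0.5054 -0.1189  0.036 ]
len 0.21059739352903428 0.057659416158172334
cen [ 0.50583333 -0.22771677  0.036     ] y axis ang 74.86918267579287 hole [ 0.52410499 -0.1601435   0.036     ]
ring [ 0.52394892 -0.16028724  0.098     ] tip [ 0.52441876 -0.15989271  0.114     ]
outlet [0.52130446 0.21538364 0.167     ] scene proj [421.96691825 159.93482371] pink tip scene [200.25832855 213.14961302]
black foot approx [ 0.60248418 -0.13792543  0.        ] spool [ 0.7672344 -0.1117562  0.04     ]
black tip [ 0.60301101 -0.13322759  0.10496464] [ 0.60322422 -0.12880905  0.10425666]
[ 0.18371507 -0.64918457  0.24486275] [ 1.79931587e+02 -7.08289299e-03 -1.64201235e+02] [-5.76898365e+01  2.05809254e+01  6.47002078e-01 -1.34531532e-02
 -7.01336819e+01 -1.65068232e+01]
[[-0.962 -0.272 -0.   ]
 [-0.272  0.962  0.001]
 [ 0.     0.001 -1.   ]]
```

```bash
python3 -m pendant '[[-46,38,0,0,0,-0.1],[-92,76,0,0,0,-0.2],[-138,113,0,0,0,-0.3],[-184,151,0,0,0,-0.4],[-230,189,0,0,0,-0.5],[-276,227,0,0,0,-0.6],[-322,265,0,0,0,-0.7],[-368,302,0,0,0,-0.8],[-414,340,0,0,0,-0.9],[-460,378,0,0,0,-1.031],[-460,378,0,0,0,-1.031],[-460,378,0,0,0,-1.031],[-460,378,0,0,0,-1.031],[-460,378,0,0,0,-1.031]]' 50 45
python3 - <<'E'
from h import *
c=cam("wrist"); im=r.capture("wrist"); cv2.imwrite("pics/w1.png",im[:,:,::-1]); s=r.get_state(); print(s["time_s"],s["tcp_pos"],s["eef_rot"],s["contact_force"])
for z in(.01,.036,.098,.114): print(z,proj(c,[.524,-.160,z]))
E
```

```text
time_s: 1.9
tcp_pos: [0.5229, -0.1615, 0.2457]
eef_rot: [-180.0, 0.0, -105.2]
contact_force: [-0.3, 0.1, 0.0]
gripper_width: 0.0502
gripper_force: 0.0
1.95 [ 0.52301694 -0.16138298  0.24571992] [-1.79987617e+02  3.22329616e-03 -1.05224733e+02] [-0.60951598  0.06014236 -0.32010648]
0.01 [324.0271267  217.75415708]
0.036 [323.98613345 222.28801084]
0.098 [323.86020747 236.21542537]
0.114 [323.8189499  240.77851271]
```

View pics/w1.png

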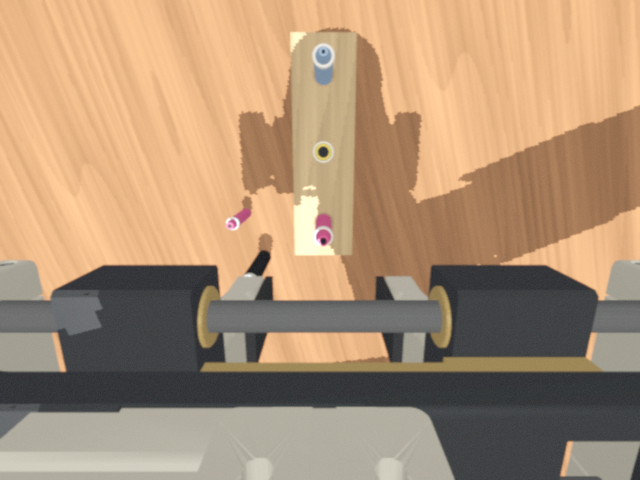

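The wrist view shows the pink tube's band at (323.5,236) and its tip at (323,241). That's within 1 px of the prediction, and the stand's axis is vertical in the image. The black tube at (255,268) is clear of the fingers, so I'll descend and grip.

```bash
python3 -m pendant '[[-1,0,30,0,0,0],[-1.6,-0.6,65,0,0,0],[-1.6,-0.6,100,0,0,0],[-1.6,-0.6,130,0,0,0],[-1.6,-0.6,150,0,0,0],[-1.6,-0.6,163,0,0,0],[-1.6,-0.6,170,0,0,0],[-1.6,-0.6,170,0,0,0],[-1.6,-0.6,170,0,0,0]]' 50 45; python3 -m pendant '[[0,0,0,0,0,0],[0,0,0,0,0,0],[0,0,0,0,0,0],[0,0,0,0,0,0],[0,0,0,0,0,0],[0,0,0,0,0,0]]' 10 45
```

```text
time_s: 3.08
tcp_pos: [0.525, -0.1591, 0.0763]
eef_rot: [-179.9, 0.0, -105.1]
contact_force: [0.5, 0.8, 0.1]
gripper_width: 0.05
gripper_force: 0.0
time_s: 3.82
tcp_pos: [0.5245, -0.1591, 0.0756]
eef_rot: [-180.0, 0.0, -105.1]
contact_force: [-0.4, -0.2, 1.1]
gripper_width: 0.0149
gripper_force: 45.0
```

```bash
python3 -m pendant '[[0,0,-10,0,0,0],[0,0,-25,0,0,0],[0,0,-45,0,0,0],[0,0,-75,0,0,0],[0,0,-110,0,0,0],[0,0,-145,0,0,0],[0,0,-172,0,0,0],[0,0,-185,0,0,0],[0,0,-185,0,0,0],[0,0,-185,0,0,0]]'
python3 - <<'E'
from h import *
s=r.get_state(); R=Ro.from_euler("xyz",s["eef_rot"],degrees=True).as_matrix(); print(s["tcp_pos"],s["contact_force"],s["gripper_width"]); print(R.T@(np.array([.5213,.2154,.260])-s["tcp_pos"])*1e3)
E
```

```text
time_s: 5.08
tcp_pos: [0.5238, -0.159, 0.2594]
eef_rot: [179.9, -0.0, -105.1]
contact_force: [-0.3, -0.1, -1.6]
gripper_width: 0.0153
gripper_force: 45.0
[ 0.52380571 -0.15897348  0.25943095] [-0.2854049  -0.05729448 -1.64849175] 0.015292947843767744
[-360.73074681  100.17605035   -0.43531286]
```

```bash
python3 -m pendant '[[-25,7,0,0,0,0],[-70,19,0,0,0,0],[-120,33,0,0,0,0],[-170,47,0,0,0,0],[-220,61,0,0,0,0],[-270,75,0,0,0,0],[-320,89,0,0,0,0],[-360,100,0,0,0,0],[-386,100,0,0,0,0],[-391,100,0,0,0,0],[-391,100,0,0,0,0],[-391,100,0,0,0,0]]'
python3 - <<'E'
from h import *
c=cam("wrist"); im=r.capture("wrist"); cv2.imwrite("pics/w2.png",im[:,:,::-1]); s=r.get_state(); print(s["time_s"],s["tcp_pos"],s["eef_rot"],s["contact_force"])
print(proj(c,[.5213,.2154,.167]))
R=Ro.from_euler("xyz",s["eef_rot"],degrees=True).as_matrix()
print("foot",proj(c,s["tcp_pos"]+R@[0,0,.066]))
E
```

```text
time_s: 6.58
tcp_pos: [0.53, 0.2434, 0.2604]
eef_rot: [180.0, -0.0, -105.2]
contact_force: [0.2, 0.4, -1.3]
gripper_width: 0.0155
gripper_force: 45.0
6.625 [0.53000643 0.24340055 0.26062237] [ 1.79998095e+02 -4.34802109e-03 -1.05190362e+02] [ 0.91561241  0.45884062 -0.44294891]
[326.01854347 210.6316745 ]
foot [324.51512791 263.95619849]
```

View pics/w2.png

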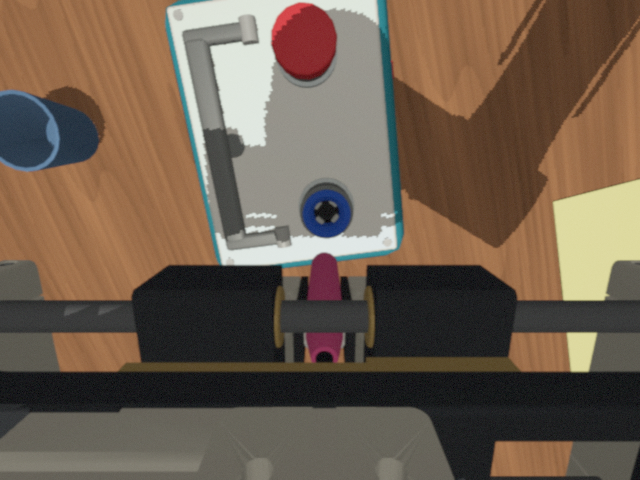

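The wrist view shows the blue collar around (326,210), right where the top-camera estimate projects. The tube hangs upright with its foot near (324,258). I'll measure both with masks.

```bash
python3 - <<'E'
from h import *
im=cv2.imread("pics/w2.png"); c=cam("wrist"); h=cv2.cvtColor(im,cv2.COLOR_BGR2HSV)
m=cv2.inRange(h,(105,120,50),(130,255,255)); m[:, :280]=0;m[:,370:]=0;m[250:]=0
q=max(cv2.findContours(m,0,2)[0],key=cv2.contourArea); e=cv2.fitEllipse(cv2.convexHull(q)); print("collar ell",e,cv2.boundingRect(q))
# expected ring of lip (r 16.5) / rim
P=np.array([.5213,.2154,.167])
for rr,z in((.0165,.167),(.0165,.164),(.014,.167)):
    pts=np.float32([proj(c,[P[0]+rr*np.cos(a),P[1]+rr*np.sin(a),z]) for a in np.linspace(0,6.28,40)]); print(rr,z,pts.min(0),pts.max(0))
print("on plane",onz(c,e[0],.166))
# mouth: dark blob inside
g=cv2.inRange(h,(0,0,0),(180,255,60)); sub=np.zeros_like(g); sub[185:240,305:350]=g[185:240,305:350]
q=max(cv2.findContours(sub,0,2)[0],key=cv2.contourArea); print("dark",cv2.minEnclosingCircle(q),onz(c,cv2.minEnclosingCircle(q)[0],.155))
# tube axis near foot
k=cv2.inRange(h,(160,80,40),(178,255,255))
for y in range(252,300,4):
    x=np.where(k[y,300:350])[0]; print(y,(x.min()+300,x.max()+300) if len(x) else None,end=" ")
s=r.get_state();R=Ro.from_euler("xyz",s["eef_rot"],degrees=True).as_matrix()
pts=np.float32([proj(c,s["tcp_pos"]+R@[.005*np.cos(a),.005*np.sin(a),.0656]) for a in np.linspace(0,6.28,40)]); print("\nexp foot",pts.min(0),pts.max(0))
pts=np.float32([proj(c,s["tcp_pos"]+R@[.008*np.cos(a),.008*np.sin(a),.0616]) for a in np.linspace(0,6.28,40)]); print("exp bevel top",pts.min(0),pts.max(0))
print("delta tool mm",R.T@(P-s["tcp_pos"])*1e3)
E
```

```text
collar ell ((326.165283203125, 213.04698181152344), (47.061519622802734, 47.62118148803711), 93.76008605957031) (303, 190, 48, 47)
0.0165 0.167 [301.99582 186.2414 ] [350.19186 234.00656]
0.0165 0.164 [302.27057 185.83855] [349.87894 233.04532]
0.014 0.167 [305.64767 189.9753 ] [346.5368  230.50008]
on plane [0.52174099 0.2172662  0.166     ]
dark ((326.0, 211.0), 12.16562557220459) [0.52190259 0.21760127 0.155     ]
252 None 256 (np.int64(317), np.int64(331)) 260 (np.int64(313), np.int64(335)) 264 (np.int64(312), np.int64(336)) 268 (np.int64(312), np.int64(336)) 272 (np.int64(311), np.int64(337)) 276 (np.int64(311), np.int64(338)) 280 (np.int64(310), np.int64(338)) 284 (np.int64(309), np.int64(339)) 288 (np.int64(308), np.int64(340)) 292 (np.int64(307), np.int64(341)) 296 (np.int64(307), np.int64(341)) 
exp foot [316.615   256.35928] [332.5484  271.53247]
exp bevel top [311.606   253.54025] [337.56168 278.22482]
delta tool mm [29.29643948  1.06222264 93.62462527]
```

```bash
python3 -m pendant '[[10,0.5,0,0,0,0],[24,1,0,0,0,0],[27.8,1.1,5,0,0,0],[27.8,1.1,12,0,0,0],[27.8,1.1,18,0,0,0],[27.8,1.1,18,0,0,0],[27.8,1.1,18,0,0,0],[27.8,1.1,18,0,0,0]]'
python3 - <<'E'
from h import *
s=r.get_state(); print(s["tcp_pos"],s["eef_rot"],s["contact_force"])
o=np.zeros((600,800,3),np.uint8)
im=r.capture("scene")[:,:,::-1]; o[:600,:400]=cv2.resize(im[60:180,385:465],(400,600),interpolation=2)
cw=cam("wrist"); w=r.capture("wrist")[:,:,::-1]; o[:450,400:]=cv2.resize(w[190:340,260:394],(400,450),interpolation=2)
cv2.imwrite("pics/c2.png",o); c=cam("scene")
P=np.array(s["tcp_pos"])
for n,q in(("tcp",P),("foot",P-[0,0,.0656]),("top",P+[0,0,.038]),("outW",[.5217,.2171,.167]),("outT",[.5213,.2154,.167])): print(n,proj(c,q),(proj(c,q)-[385,60])*5, "wrist",proj(cw,q),(proj(cw,q)-[260,190])*3+[400,0])
E
```

```text
time_s: 7.62
tcp_pos: [0.5218, 0.2181, 0.2427]
eef_rot: [-180.0, 0.0, -105.1]
contact_force: [-0.2, 0.1, -0.4]
gripper_width: 0.0153
gripper_force: 45.0
[0.52175531 0.2181039  0.24269458] [-1.79990666e+02  8.24298903e-03 -1.05113159e+02] [-0.18698125  0.10204688 -0.43947197]
tcp [429.40703669 116.14765621] [222.03518343 280.73828107] wrist [324.58241663 310.10820888] [593.7472499  360.32462663]
foot [424.31726427 154.3436888 ] [196.58632136 471.718444  ] wrist [324.58538771 264.0438091 ] [593.75616312 222.13142729]
top [432.60346149  92.16018961] [238.01730743 160.80094805] wrist [324.57919962 359.98560986] [593.73759887 509.95682958]
outW [423.01001269 159.93328939] [190.05006346 499.66644696] wrist [324.26571019 257.82324148] [592.79713058 203.46972445]
outT [421.97490931 159.93285265] [184.87454657 499.66426326] wrist [324.1746584  255.26651327] [592.5239752 195.7995398]
```

View pics/c2.png

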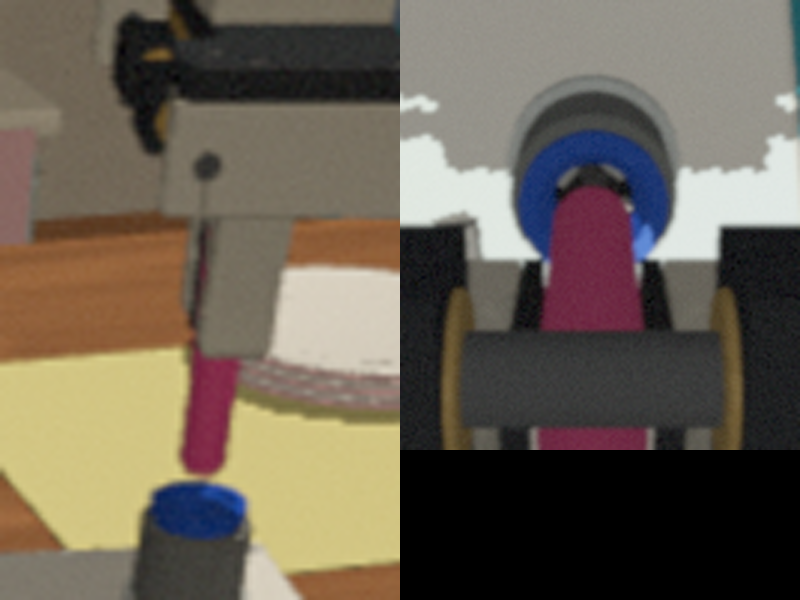

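In the scene crop the foot is at (202,468) and the collar rim is centred near (199.5,503). Extending the tube's axis down to the rim lands about 0.5 mm short in +y. In the wrist crop the tube (592) and collar (593) line up sideways. I'll correct y by 0.5 mm and enter, staying above the shallowest possible stop.

```bash
python3 -m pendant '[[-0.5,0,3,0,0,0],[-0.5,0,7,0,0,0],[-0.5,0,11,0,0,0],[-0.5,0,14,0,0,0],[-0.5,0,16,0,0,0],[-0.5,0,16,0,0,0]]' - 45;  python3 -c "
from plant import r;print(r.get_state()['moment'])"; python3 -m pendant '[[0,0,1,0,0,0],[0,0,2,0,0,0],[0,0,3,0,0,0],[0,0,4,0,0,0]]'
```

```text
time_s: 8.48
tcp_pos: [0.5217, 0.2183, 0.2264]
eef_rot: [180.0, -0.0, -105.1]
contact_force: [-0.3, -0.6, 0.4]
gripper_width: 0.0153
gripper_force: 45.0
[ 0.09668743  0.10090329 -0.01580212]
time_s: 8.98
tcp_pos: [0.5218, 0.2184, 0.2225]
eef_rot: [-180.0, 0.0, -105.1]
contact_force: [1.3, 0.2, -1.3]
gripper_width: 0.0152
gripper_force: 45.0
```

```bash
python3 -m pendant '[[0,0,1,0,0,0],[0,0,2,0,0,0],[0,0,3,0,0,0],[0,0,4,0,0,0]]'; python3 -m pendant '[[0,0,1,0,0,0],[0,0,2,0,0,0],[0,0,3,0,0,0],[0,0,4,0,0,0]]'; python3 -m pendant '[[0,0,1,0,0,0],[0,0,2,0,0,0],[0,0,3,0,0,0]]'
```

```text
time_s: 9.48
tcp_pos: [0.5221, 0.2186, 0.2191]
eef_rot: [-180.0, 0.0, -105.1]
contact_force: [-1.1, 0.5, 5.2]
gripper_width: 0.0148
gripper_force: 45.0
time_s: 9.98
tcp_pos: [0.5218, 0.2186, 0.2145]
eef_rot: [-180.0, 0.0, -105.1]
contact_force: [-1.5, 1.5, 3.0]
gripper_width: 0.0151
gripper_force: 45.0
time_s: 10.35
tcp_pos: [0.5219, 0.2186, 0.212]
eef_rot: [-180.0, 0.0, -105.1]
contact_force: [-2.3, 1.4, 6.8]
gripper_width: 0.0151
gripper_force: 45.0
```

```bash
python3 -m pendant '[[-0.2,0.3,1,0,0,0],[-0.2,0.3,2,0,0,0],[-0.2,0.3,3,0,0,0],[-0.2,0.3,3.5,0,0,0],[-0.2,0.3,4,0,0,0],[-0.2,0.3,4,0,0,0]]'; python3 -m pendant '[[0,0,0.5,0,0,0],[0,0,0.5,0,0,0]]'; python3 -m pendant '[[0,0,0.5,0,0,0],[0,0,0.5,0,0,0]]'
```

```text
time_s: 11.1
tcp_pos: [0.5218, 0.2187, 0.208]
eef_rot: [-180.0, 0.0, -105.1]
contact_force: [-1.1, 1.1, 5.1]
gripper_width: 0.0151
gripper_force: 45.0
time_s: 11.35
tcp_pos: [0.5218, 0.2187, 0.2076]
eef_rot: [-180.0, 0.0, -105.1]
contact_force: [-1.5, 1.0, 4.9]
gripper_width: 0.015
gripper_force: 45.0
time_s: 11.6
tcp_pos: [0.5218, 0.2187, 0.2071]
eef_rot: [-180.0, 0.0, -105.1]
contact_force: [-1.0, 1.9, 5.7]
gripper_width: 0.0154
gripper_force: 45.0
```

```bash
for i in 1; do python3 -m pendant '[[0,0,0.4,0,0,0],[0,0,0.4,0,0,0]]'|grep -E "pos|contact"; python3 -m pendant '[[0,0,0.4,0,0,0],[0,0,0.4,0,0,0]]'|grep -E "pos|contact"; done
```

```text
tcp_pos: [0.5218, 0.2187, 0.2066]
contact_force: [-2.1, -0.2, 5.6]
tcp_pos: [0.5218, 0.2187, 0.2063]
contact_force: [-1.7, 1.2, 5.2]
```

```bash
python3 -m pendant '[[0,0,0.4,0,0,0],[0,0,0.4,0,0,0]]'|grep -E "pos|contact"
```

```text
tcp_pos: [0.5218, 0.2187, 0.2058]
contact_force: [-1.1, 0.1, 6.1]
```

```bash
python3 -m pendant '[[0,0,0.5,0,0,0],[0,0,0.5,0,0,0]]'|grep -E "pos|contact"; python3 -m pendant '[[0,0,0.5,0,0,0],[0,0,0.5,0,0,0]]'|grep -E "pos|contact"
```

```text
tcp_pos: [0.5218, 0.2187, 0.2054]
contact_force: [-1.5, 0.3, 5.7]
tcp_pos: [0.5219, 0.2188, 0.2054]
contact_force: [-3.3, 1.2, 8.7]
```

```bash
python3 -m pendant '[[0,0,0.4,0,0,0],[0,0,0.4,0,0,0]]'|grep -E "pos|contact"
```

```text
tcp_pos: [0.5219, 0.2188, 0.2053]
contact_force: [-3.2, 0.9, 11.2]
```

```bash
python3 -m pendant '[[0,0,0.4,0,0,0],[0,0,0.4,0,0,0],[0,0,0.4,0,0,0]]'|grep -E "pos|contact|width"
```

```text
tcp_pos: [0.522, 0.2188, 0.2053]
contact_force: [-4.2, 0.1, 14.3]
gripper_width: 0.0153
```

```bash
python3 -m pendant '[[0,0.3,0.1,0,0,0],[0,0.6,0.2,0,0,0],[0,0.6,0.2,0,0,0],[0,0.6,0.2,0,0,0]]'|grep -E "pos|contact|width"
```

```text
tcp_pos: [0.5219, 0.2189, 0.2053]
contact_force: [-4.2, 0.4, 13.4]
gripper_width: 0.0152
```

```bash
python3 -m pendant '[[0,0,0.3,0,0,0],[0,0,0.3,0,0,0],[0,0,0.3,0,0,0]]'|grep -E "pos|contact|width"; python3 -c "
from plant import r
for i in range(4):
  s=r.get_state();print(s['contact_force'],s['moment'],s['tcp_pos'],s['eef_rot']);r.capture('top')"
```

```text
tcp_pos: [0.5219, 0.2189, 0.2053]
contact_force: [-3.8, -0.8, 14.7]
gripper_width: 0.015
[-3.84266058 -0.78475952 14.65277023] [-0.20415763  1.67743124 -0.00429372] [0.5218961  0.21891571 0.20528449] [-1.79852361e+02  7.60421478e-02 -1.05083385e+02]
[-3.63351659 -0.84706686 16.04562452] [-0.13887339  1.63831559 -0.04925104] [0.52186558 0.21889377 0.20527881] [-1.79852915e+02  7.37734371e-02 -1.05081873e+02]
[-3.59477354  0.06306656 15.73266806] [-0.14936325  1.69294913 -0.03749137] [0.52188392 0.21891514 0.20528335] [-1.79852495e+02  7.72742111e-02 -1.05080946e+02]
[-3.40590443 -0.24471119 15.71175087] [-0.14813937  1.70745826 -0.03463257] [0.52187051 0.21889528 0.20527989] [-1.79853722e+02  7.57365839e-02 -1.05081996e+02]
```

It stalls at z = 0.2053, which is a depth of about 27.3 mm, with a steady 15.5 N. That's firmly home on the stop. Now the tug, in small steps.

```bash
python3 -m pendant '[[0,0,-0.6,0,0,0],[0,0,-1.2,0,0,0],[0,0,-1.8,0,0,0],[0,0,-2.4,0,0,0],[0,0,-3,0,0,0],[0,0,-3,0,0,0]]'|grep -E "pos|contact|width"; python3 -m pendant '[[0,0,-0.5,0,0,0],[0,0,-0.5,0,0,0]]'|grep -E "pos|contact"
```

```text
tcp_pos: [0.5214, 0.2188, 0.206]
contact_force: [4.8, -0.2, 1.0]
gripper_width: 0.015
tcp_pos: [0.5213, 0.2188, 0.2063]
contact_force: [6.6, 0.9, -0.9]
```

```bash
python3 -m pendant '[[0,-0.5,-0.3,0,0,0],[0,-0.9,-0.6,0,0,0],[0,-0.9,-0.6,0,0,0]]'|grep -E "pos|contact|width"; python3 -m pendant '[[0,0,-0.5,0,0,0],[0,0,-0.5,0,0,0]]'|grep -E "pos|contact"
```

```text
tcp_pos: [0.5216, 0.2187, 0.2067]
contact_force: [4.2, 2.0, -4.0]
gripper_width: 0.0154
tcp_pos: [0.5215, 0.2186, 0.2071]
contact_force: [4.5, 1.8, -6.4]
```

```bash
python3 -m pendant '[[0,-0.3,-0.4,0,0,0],[0,-0.5,-0.8,0,0,0],[0,-0.5,-0.8,0,0,0]]'|grep -E "pos|contact|width"; python3 -m pendant '[[0,0,-0.5,0,0,0],[0,0,-0.5,0,0,0]]'|grep -E "pos|contact"
```

```text
tcp_pos: [0.5217, 0.2185, 0.2077]
contact_force: [2.1, 3.0, -11.2]
gripper_width: 0.0149
tcp_pos: [0.5216, 0.2184, 0.208]
contact_force: [2.8, 3.7, -14.5]
```

```bash
python3 -m pendant '[[0,0,0,0,0,0],[0,0,0,0,0,0],[0,0,0,0,0,0],[0,0,0,0,0,0]]'|grep -E "pos|contact|width"; python3 -m pendant '[[0,0,0.6,0,0,0],[0,0,1.2,0,0,0],[0,0,1.8,0,0,0],[0,0,2.4,0,0,0],[0,0,3,0,0,0],[0,0,3.5,0,0,0],[0,0,3.5,0,0,0]]'|grep -E "pos|contact"
```

```text
tcp_pos: [0.5217, 0.2184, 0.208]
contact_force: [4.0, 4.9, -14.5]
gripper_width: 0.0151
tcp_pos: [0.5221, 0.2184, 0.2064]
contact_force: [-3.8, 4.7, -1.7]
```

The 14.5 N tug held. Next I'll reseat it gently on the stop.

```bash
python3 -m pendant '[[0,0,0.4,0,0,0],[0,0.2,0.8,0,0,0],[-0.3,0.4,1.2,0,0,0],[-0.3,0.4,1.5,0,0,0],[-0.3,0.4,1.5,0,0,0]]'|grep -E "pos|contact"; python3 -m pendant '[[0,0,0.4,0,0,0],[0,0,0.6,0,0,0],[0,0,0.6,0,0,0]]'|grep -E "pos|contact"
```

```text
tcp_pos: [0.5221, 0.2186, 0.2058]
contact_force: [-5.4, 3.4, 2.5]
tcp_pos: [0.5221, 0.2186, 0.2055]
contact_force: [-5.7, 3.1, 4.6]
```

```bash
python3 -m pendant '[[-0.2,0.2,0.4,0,0,0],[-0.3,0.3,0.8,0,0,0],[-0.3,0.3,0.8,0,0,0]]'|grep -E "pos|contact"; python3 -m pendant '[[0,0,0.4,0,0,0],[0,0,0.4,0,0,0]]'|grep -E "pos|contact"
```

```text
tcp_pos: [0.5222, 0.2188, 0.2054]
contact_force: [-6.1, 0.1, 9.7]
tcp_pos: [0.5222, 0.2188, 0.2053]
contact_force: [-7.6, 1.0, 11.1]
```

```bash
python3 -m pendant '[[0,0.2,0.3,0,0,0],[0,0.4,0.5,0,0,0],[0,0.4,0.5,0,0,0]]'|grep -E "pos|contact"; python3 -m pendant '[[0,0,-0.5,0,0,0],[0,0,-1,0,0,0],[0,0,-1.5,0,0,0],[0,0,-1.5,0,0,0]]'|grep -E "pos|contact"
```

```text
tcp_pos: [0.5222, 0.2189, 0.2053]
contact_force: [-7.6, 0.3, 13.4]
tcp_pos: [0.522, 0.2189, 0.2054]
contact_force: [-4.5, 0.2, 8.8]
```

```bash
python3 -m pendant '[[0,0.3,-0.4,0,0,0],[0,0.4,-0.7,0,0,0],[0,0.4,-0.7,0,0,0]]'|grep -E "pos|contact"
```

```text
tcp_pos: [0.5218, 0.219, 0.2054]
contact_force: [-2.4, -0.9, 7.7]
```

```bash
python3 -m pendant '[[0,0.2,-0.3,0,0,0],[0,0.2,-0.3,0,0,0]]' |grep -E "pos|contact"; python3 -m pendant '[[0,0,0,0,0,0],[0,0,0,0,0,0],[0,0,0,0,0,0],[0,0,0,0,0,0]]' 45; python3 -m pendant '[[0,0,-10,0,0,0],[0,0,-30,0,0,0],[0,0,-60,0,0,0],[0,0,-95,0,0,0],[0,0,-125,0,0,0],[0,0,-130,0,0,0],[0,0,-130,0,0,0]]'
python3 - <<'E'
from h import *
im=r.capture("scene")[:,:,::-1]; s=r.get_state(); c=cam("scene"); P=np.array([.5217,.2184,.167])
o=np.zeros((600,800,3),np.uint8)
o[:600,:400]=cv2.resize(im[80:200,385:465],(400,600),interpolation=2)
t=r.capture("top")[:,:,::-1]; w=r.capture("wrist")[:,:,::-1]; o[:300,400:]=cv2.resize(t[230:350,140:300],(400,300)); o[300:,400:]=cv2.resize(w,(400,300)); cv2.imwrite("pics/c3.png",o)
for d in(0,.0768,.0708): print(d,(proj(c,P+[0,0,d])-[385,80])*5)
print(s["time_s"],s["contact_force"])
E
```

```text
tcp_pos: [0.5217, 0.2191, 0.2054]
contact_force: [-0.7, -1.1, 6.3]
time_s: 21.8
tcp_pos: [0.5208, 0.2194, 0.204]
eef_rot: [180.0, -0.0, -105.1]
contact_force: [-0.6, -0.4, -0.0]
gripper_width: 0.044
gripper_force: 0.0
time_s: 22.68
tcp_pos: [0.5207, 0.2195, 0.3345]
eef_rot: [-180.0, 0.0, -105.1]
contact_force: [0.7, -0.3, 0.3]
gripper_width: 0.0451
gripper_force: 0.0
0 [193.64270371 399.30445612]
0.0768 [223.28014371 177.22402777]
0.0708 [220.83607515 195.53801815]
22.725 [ 0.66910162 -0.55129485 -0.73840957]
```

View pics/c3.png

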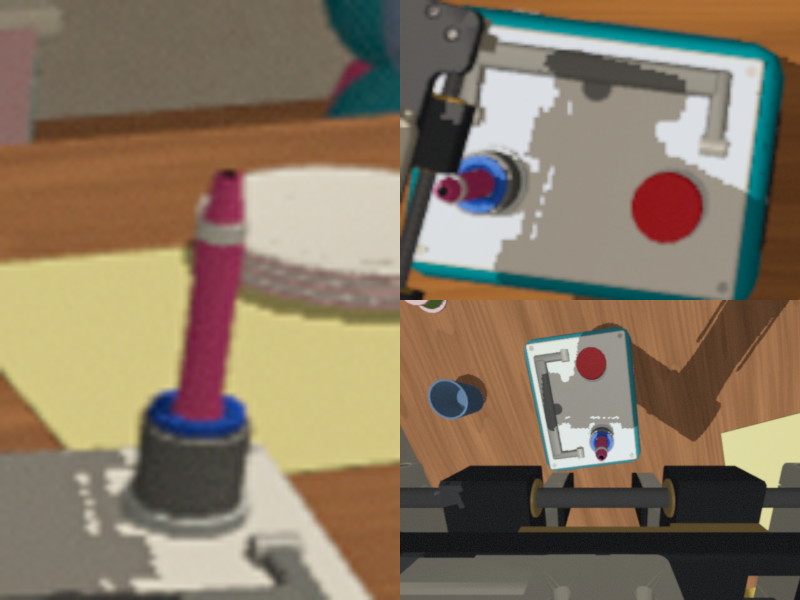

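The tube stands upright in the outlet. Its tip is at scene crop (229,173); a 27 mm depth predicts about row 173 once the crop's 4 px offset is applied. The cap, tumbler and inflator are undisturbed and the gripper is clear.

```bash
python3 -c "
from plant import r;print(r.close_job())"
```

```text
the job is handed in; nothing more can be done
None
```

I pushed the pink nozzle into the open outlet until it bottomed on the stop (about 27 mm deep, about 15.5 N) and tugged it upwards at 14.5 N, and the grip held. I then pressed it back home (about 13 N), let go and backed clear, and handed the job in at about 23 s; `close_job()` gave no verdict.

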